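# Swing the rocker cover onto its second dowel and press it home

### The job

The rocker cover has been set on the cylinder head with its right-hand end on the tall dowel, but its left-hand end still rides on top of the short dowel, swung towards you. Without lifting it, push sideways near its left-hand end so that it swings about the tall dowel until you feel the slot drop over the short dowel and stop there (the timing housing that carries this dowel is slid sideways to set the chain, so its exact place is not known), then press that end straight down past the stiff seal until the cover sits flat on the head. The dowel bends easily, so swing the cover gently (no more than about 12 N sideways) and press it no harder than about 25 N, and leave the other things on the bench where they are.

Things in the scene. Friction and masses are not known exactly. Their poses are not given: they have to be found in the camera images.
- head: Aluminium cylinder head of a small four-cylinder engine, on two timber battens, fixed: 140 mm wide (its x; the intake ports, on the -x side, face the robot), flat machined top face 135 mm above the bench, 386 mm long in y with the timing-chain housing bolted flush onto its left-hand (+y) end, y 126 to 200 mm. Origin: on the bench, mid-width, 186 mm from the right-hand end; z up.
- dowel_pivot: Tall steel dowel at the head's right-hand end (head x 0, y -150 mm), 12 mm across, standing 14 mm above the head's top face. Origin: its foot, level with the top face; axes as the head's.
- dowel_nominal (a point): Mean place of the foot of the short steel dowel (10 mm across, 9 mm tall), level with the top face at head x -45, y +150 mm; axes as the head's. The dowel stands on the timing housing, which slides in slotted holes to set the chain: the real dowel is up to 10 mm either way along head x from here. Slot underside above this point: 9 mm riding on the dowel, 4 to 5 on the seal ring, 0 home.
- seal (a joint): Black rubber seal ring round the short dowel, 22 mm across, standing 5 mm above the head's top face at 0; the value is how far it has been pushed down into its recess (m, up to 0.005; 0 to 0.001 at the start). It is stiff: it slides down under about 9 N and stays there.
- cover: Black plastic rocker cover, loose, about 0.55 kg. Origin: centre of its pivot hole (14 mm square, over the tall dowel) on the flat underside; y runs along the cover to the free end, z up. Flange 10 mm thick, x -68 to +68, y -24 to +324 mm. Turned 0.13 to 0.28 rad counter-clockwise (from above) from square on the head at the start, free end nearer the robot; within 0.045 rad of square when fitted.
- cover_slot (a point): Centre of the slot for the short dowel at the cover's free end: x -45, y +300 mm from the cover's origin, on the underside; axes as the cover's. The slot is 12 mm across (x) by 17 mm long (y): the dowel has 1 mm of play either side across. The end flange here (y 270 to 324 mm, 10 mm thick) has a flat clear top to press on.
- dome_end (a point): Point on the cover's top near the free end (x 0, y +250, z +52 mm from the cover's origin); axes as the cover's. The dome has upright sides at x -50 and +50 mm and runs from y +30 to +270 mm, from the flange (z 10) to its top (z 52; rims, ribs and cap stand up to 12 mm higher). Pushed sideways here the cover slides with 0.5 to 4 N while it rides on the dowel.
- bolt_block: Bystander: wooden block 75 x 150 x 35 mm with six cover bolts standing in it (67 mm high in all), on the bench before the head's right-hand part. Origin: centre of its underside.
- spanner: Bystander: steel spanner 190 mm long lying on the bench behind the head.
- socket: Bystander: steel socket, 26 mm across and 50 mm high, standing on the bench beyond the head's left-hand end.
- driver: Bystander: screwdriver 220 mm long lying on the bench at the left.
- sprayer: Bystander: white bottle with orange cap, 68 mm across and 190 mm high, at the left.
- oil_can: Bystander: blue can, 84 mm across and 130 mm high, at the right.
- parts_tray: Bystander: steel tray 140 x 200 x 40 mm on the bench at the right.

How it is judged:
On the way, in this order (a step that is already met when the one before it is completed fails the run):
1. the cover has been swung round and its slot has dropped over the short dowel, onto the seal ring (horizontal distance between cover_slot and dowel_nominal below 0.015 m and z of cover_slot in the frame of dowel_nominal below 0.0065 m), for 0.2 s.
2. the free end is pressed home, flat on the head (z of cover_slot in the frame of dowel_nominal below 0.002 m), for 0.2 s.
At the end, for the whole second after the job is handed in: The cover lies flat on the head over both dowels, at rest: its slot centre less than 2 mm above the head's top face and within 15 mm (level) of the short dowel's mean place; its pivot hole within 5 mm of the tall dowel and less than 2 mm above the top face (horizontal distance between cover_slot and dowel_nominal below 0.015 m and z of cover_slot in the frame of dowel_nominal below 0.002 m and horizontal distance between cover and dowel_pivot below 0.005 m and z of cover in the frame of dowel_pivot below 0.002 m and linear speed of cover below 0.01 m/s); the robot touches nothing.
It fails at once if the cover is pushed with more than 16 N while its free end still stands more than 3.5 mm up, on the dowel or the seal: the dowel bends (z of cover_slot in the frame of dowel_nominal above 0.0035 m and contact force between any of the fingers, the arm and cover above 16 N).
It fails at once if the robot pushes or presses the cover with more than 30 N, sideways or down (contact force between any of the fingers, the arm and cover above 30 N).
It fails at once if the cover is lifted: its free end more than 25 mm or its pivot end more than 12 mm above the head's top face (z of cover_slot in the frame of dowel_nominal above 0.025 m or z of cover in the frame of dowel_pivot above 0.012 m).
It fails at once if a bystander is moved by more than 25 mm (distance of any of bolt_block, spanner, socket, driver, sprayer, oil_can, parts_tray from where it was at the start of the episode above 0.025 m).
It also fails if it takes over 64 s, if anything falls off the work surface, if the arm or the gripper's body presses on something with over 40 N, if the wrist force passes 120 N, or if a joint passes its speed limit or range.

### The arm

A 7-joint arm with a two-finger parallel gripper is mounted at the origin on the work surface. World frame = base frame: x ahead of the robot, y to its left, z up, the work surface at z = 0. Lengths are in m, angles in rad, forces in N, time in s.
With the tool pointing down it reaches from about 0.425 to 0.825 m from the base axis. Payload 3.6 kg.
Tool frame: the origin (TCP) lies at the very end of the fingers, on their centre line; the grasp point (between the pads) lies 19 mm behind it; z points along the fingers, y is the direction in which the jaws open and shut (so a half turn about z gives the same grasp; the last joint's range is limited). The gripper opens to 85 mm and grips with 20 to 120 N. Pads are 22 mm wide; open, the fingers measure 114 mm over their backs; the gripper's body (76 mm by 85 mm) begins 54 mm behind the grasp point. The pads swing forward as they close: fully open they stand 13 mm farther back than shut.
Start: joints at [1.117, 0.615, -0.013, 1.423, 0.008, 1.103, -0.04], TCP at [0.269, -0.592, 0.231] pointing down, gripper open.
Joint ranges: [-3.12, 3.12], [-0.3, 2.06], [-1.34, 1.32], [0.26, 2.42], [-1.36, 4.5], [0.01, 1.98], [-2.84, 2.84]. Speed limits (rad/s): [2.79, 2.79, 3.14, 3.14, 3.14, 3.14, 3.14].

### API

Orientations are given as a rotation vector (axis times angle).
In Python, from bench import * gives the robot as it stands.
- The arm moves only by the tool play_rows, never from a script. Its argument "rows" is a list of rows, each a list of 7 numbers: the turn, a rotation vector about the tool's x, y, z normalised to -1 to 1, where 1 is 0.5 rad, then the shift along the tool's x, y, z normalised to -1 to 1, where 1 is 10 cm, then the closure, from -1 (fully open) to 1 (shut). In form: [[wx, wy, wz, tx, ty, tz, hand], ...]. A call has 1 to 10 rows; each row is the pose to reach, as a shift and turn from the pose commanded when the call began, along the tool's axes at that moment; what a row does not reach only later rows make up. A row lasts 1/8 s, in which the tool goes at most 62.5 mm and 10.7 degrees, less where a joint would pass 70% of its speed; a pose out of reach is approached as far as the arm can. A call with a number of a shift or a turn outside -1 to 1 is refused whole. A call with a gripper value outside its range is refused whole. The fingers move at their own pace and stop on an object; "force" is the grip in N (left out, the last holds). Time passes only in rows, so rows that repeat a pose let the fingers close. It gives the time, the measured TCP pose, the force and the opening at its end, in the units of the state.
- get_obs(): the state, without advancing time (a new reading comes with each control period).
- get_image(name): name is "side" or "top"; returns a dict with "color" (384x512x3 uint8, red, green, blue), "z_map" (384x512 float32, m along the optical axis (not along the pixel's ray), 0 where there is no reading), "vertical_fov" (degrees; the focal length in pixels is half the picture's height over the tangent of half this angle, whatever the lens; pixels are square), "cx", "cy" (the principal point, pixels), "R" (3x3) and "t" (3): a world point X has camera coordinates R X + t. Camera axes: x right, y down, z forward; pixel columns grow to the right and rows downward; lengths in m; the calibration is good to about 2 mm. A picture is of the moment at which its call begins.
- finish_job(): hands the job in, once; it reports no verdict.
The state is a dict: "t": time; "joint_pos": joint angles; "qd": joint speeds; "joint_torque": joint torques, N m; "tcp_pos": TCP position; "orientation": TCP orientation; "force": force on the tool from outside, world axes, zero at the start; "wrist_torque": the same for the moment, N m; "opening": opening from 0.0 (shut) to 1.0 (fully open).
Only numpy, scipy, OpenCV 4.12 (cv2) and the standard library are available. Lean on these libraries where they do the work, as an engineer would, in place of code of your own. Each camera call takes 0.05 s, during which the arm holds its last target.

## Working session

There is one attempt and no reset: what is moved stays moved. The work goes in short steps, Python scripts to look and compute and a tool call to move; the robot and the scene stay as the last step left them, time stands still between calls to the robot, and variables do not carry over. Pictures are saved under pics/ and viewed, and the job is handed in when it is done.

Besides the shell and the picture viewer there is one more tool, called after "Emit:" by a JSON object that holds its "api" and its "payload". play_rows: Moves the arm, as the interface text tells. Scaled input: -1 to 1 covers 10 cm each way for a shift and 0.5 rad each way for a turn. Its arguments: {"type":"object","properties":{"rows":{"type":"array","items":{"type":"array","items":{"type":"number"}}},"force":{"type":"number"}},"required":["rows"]}

```bash
mkdir -p pics; ls; python3 - <<'E'
from bench import *
import cv2,numpy as np
o=get_obs()
for k in o: print(k,np.round(o[k],4))
for n in("top","side"):
    d=get_image(n); cv2.imwrite(f"pics/{n}0.png",d["color"][:,:,::-1]); np.savez(f"pics/{n}0.npz",**d)
    print(n,d["vertical_fov"],d["cx"],d["cy"],np.round(d["R"],4).tolist(),d["t"], (d["z_map"]>0).mean())
E
```

```text
pics
t 0.0
joint_pos [ 1.1175  0.6159 -0.0126  1.4249  0.0081  1.1034 -0.0404]
qd [-0.0006 -0.0005  0.001  -0.0005 -0.0018 -0.0007  0.0006]
joint_torque [ 0.00000e+00 -4.69211e+01  2.58900e-01 -1.71032e+01  9.80000e-03
  9.60000e-03  0.00000e+00]
tcp_pos [ 0.2688 -0.591   0.2301]
orientation [-3.0679e+00 -6.6480e-01  9.0000e-04]
force [ 0.0439 -0.0764  0.3531]
wrist_torque [-0.0102 -0.0047  0.0051]
opening 0.9994
top 45.39735813845004 256.4987367600545 194.0694037355425 [[-0.0185, -0.9998, -0.0001], [-0.9792, 0.0181, -0.202], [0.2019, -0.0037, -0.9794]] [-0.00663551  0.57841888  1.27499486] 0.996002197265625
side 44.37220144257879 250.9283207258727 191.11216868097904 [[-0.8611, -0.5081, 0.0182], [-0.3793, 0.6181, -0.6885], [0.3386, -0.5998, -0.725]] [0.47689822 0.31448943 1.24305069] 0.9958699544270834
```

View pics/top0.png

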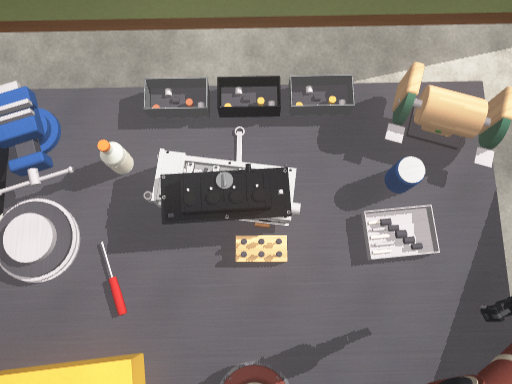

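View pics/side0.png

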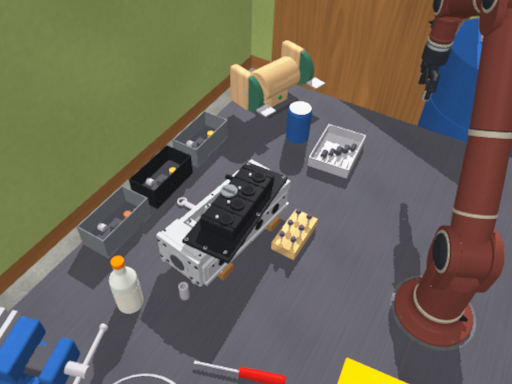

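The top view has the black cover at about columns 160–293, rows 167–222. The head's white left end shows at about (155–200, 150–170), and the bolt block is at about (262, 248). Next I'll measure with the depth data.

```bash
cat > h.py <<'E'
import numpy as np,cv2
def cloud(d):
    H,W=d["z_map"].shape; f=H/2/np.tan(np.radians(float(d["vertical_fov"]))/2)
    u,v=np.meshgrid(np.arange(W),np.arange(H)); z=d["z_map"]
    P=np.stack([(u-d["cx"])/f*z,(v-d["cy"])/f*z,z],-1)
    return (P-d["t"])@d["R"]   # R^T(P-t)
def proj(d,X):
    f=d["z_map"].shape[0]/2/np.tan(np.radians(float(d["vertical_fov"]))/2)
    c=d["R"]@np.asarray(X)+d["t"]; return f*c[0]/c[2]+d["cx"],f*c[1]/c[2]+d["cy"]
E
python3 - <<'E'
from h import *
for n in("top","side"):
    d=dict(np.load(f"pics/{n}0.npz")); P=cloud(d); c=d["color"].astype(int)
    v=c.max(-1); z=P[...,2]
    roi=(P[...,0]>.4)&(P[...,0]<.85)&(P[...,1]>-.3)&(P[...,1]<.3)
    print(n,"bench z",np.median(z[(z<.03)&roi]))
    blk=roi&(v<70)&(z>.135)
    h,e=np.histogram(z[roi&(z>.1)],bins=np.arange(.1,.24,.005)); print(list(zip(np.round(e,3),h)))
    for nm,m in(("flange",roi&(v<75)&(z>.138)&(z<.165)),("dome",roi&(v<75)&(z>.18)&(z<.225)),("headtop",roi&(v>110)&(z>.127)&(z<.143))):
        m=m.astype(np.uint8); k,l,s,_=cv2.connectedComponentsWithStats(m); 
        Q=P[m>0]
        r=cv2.minAreaRect(Q[:,:2].astype(np.float32)*1000); print(nm,len(Q),r,np.round(cv2.boxPoints(r)).tolist(),np.median(Q[:,2]))
    img=d["color"][:,:,::-1].copy()
    a=(130,130,310,240) if n=="top" else (140,150,310,300)
    cr=cv2.resize(img[a[1]:a[3],a[0]:a[2]],None,fx=4,fy=4,interpolation=cv2.INTER_CUBIC); cv2.imwrite(f"pics/{n}0c.png",cr)
E
```

```text
top bench z -0.0009092576062046643
[(np.float64(0.1), np.int64(91)), (np.float64(0.105), np.int64(76)), (np.float64(0.11), np.int64(28)), (np.float64(0.115), np.int64(64)), (np.float64(0.12), np.int64(73)), (np.float64(0.125), np.int64(208)), (np.float64(0.13), np.int64(988)), (np.float64(0.135), np.int64(528)), (np.float64(0.14), np.int64(574)), (np.float64(0.145), np.int64(1013)), (np.float64(0.15), np.int64(933)), (np.float64(0.155), np.int64(234)), (np.float64(0.16), np.int64(30)), (np.float64(0.165), np.int64(29)), (np.float64(0.17), np.int64(40)), (np.float64(0.175), np.int64(65)), (np.float64(0.18), np.int64(136)), (np.float64(0.185), np.int64(963)), (np.float64(0.19), np.int64(1482)), (np.float64(0.195), np.int64(725)), (np.float64(0.2), np.int64(112)), (np.float64(0.205), np.int64(6)), (np.float64(0.21), np.int64(0)), (np.float64(0.215), np.int64(0)), (np.float64(0.22), np.int64(0)), (np.float64(0.225), np.int64(0)), (np.float64(0.23), np.int64(0))]
flange 2581 ((558.3943481445312, 67.81868743896484), (136.16004943847656, 347.90997314453125), 3.0040693283081055) [[481.0, 238
[... 1337 characters left out ...]
64(0)), (np.float64(0.22), np.int64(0)), (np.float64(0.225), np.int64(0)), (np.float64(0.23), np.int64(0))]
flange 1937 ((557.9873657226562, 66.5858383178711), (136.1819305419922, 353.0979919433594), 3.054427146911621) [[481.0, 239.0], [499.0, -113.0], [635.0, -106.0], [617.0, 247.0]] 0.15144411993493984
dome 2292 ((565.7918701171875, 68.74224090576172), (116.89405822753906, 243.14491271972656), 3.076478958129883) [[501.0, 187.0], [514.0, -56.0], [631.0, -50.0], [618.0, 193.0]] 0.19197356713040448
headtop 1370 ((583.2407836914062, 74.61616516113281), (389.0898132324219, 174.82315063476562), 81.35003662109375) [[468.0, -105.0], [640.0, -131.0], [699.0, 254.0], [526.0, 280.0]] 0.13373934768022
```

View pics/top0c.png

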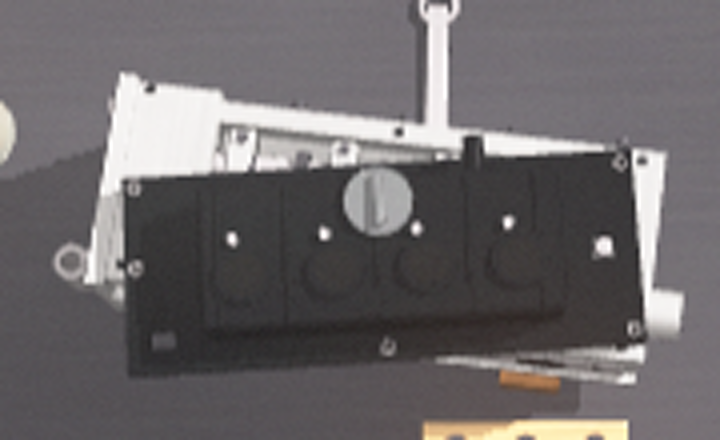

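View pics/side0c.png

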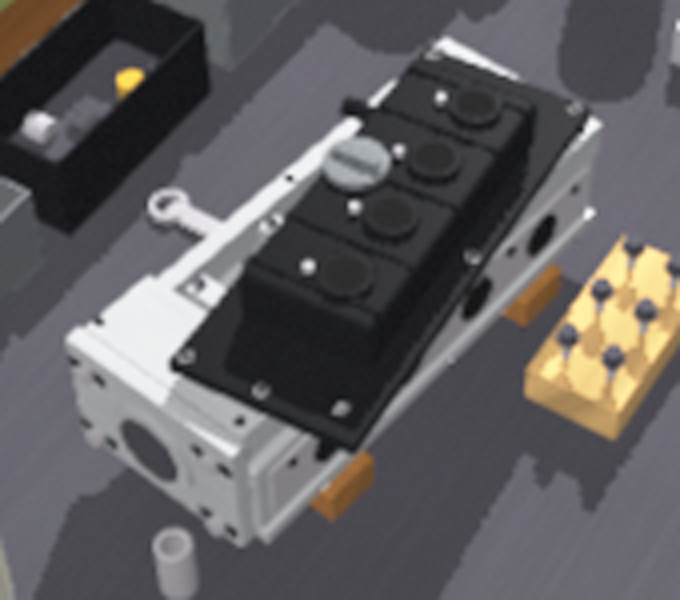

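The cover and the head agree in both views. Next I'll refine the pivot, the head yaw and the working points.

```bash
python3 - <<'E'
from h import *
def ray(d,u,v,z):
    f=384/2/np.tan(np.radians(float(d["vertical_fov"]))/2)
    r=d["R"].T@np.array([(u-d["cx"])/f,(v-d["cy"])/f,1]); o=-d["R"].T@d["t"]
    return (o+r*(z-o[2])/r[2])*1000
T=dict(np.load("pics/top0.npz"));S=dict(np.load("pics/side0.npz"))
c2=lambda u,v:(130+(u+.5)/4-.5,130+(v+.5)/4-.5)
c3=lambda u,v:(140+(u+.5)/4-.5,150+(v+.5)/4-.5)
print("pivot dowel top z.149",ray(T,*c2(603,245),.149))
print("flange corners top: FL-back,FL-front,R-back,R-front",[np.round(ray(T,*c2(u,v),z)) for u,v,z in((123,180,.154),(130,376,.154),(632,150,.147),(648,343,.147))])
print("side: freeback, freefront",[np.round(ray(S,*c3(u,v),.154)) for u,v in((172,362),(352,447))])
print("headtop corners top: leftback, leftfront, rightback",[np.round(ray(T,*c2(u,v),.135)) for u,v in((122,72),(88,283),(666,152))])
print("head side: leftback, leftfront",[np.round(ray(S,*c3(u,v),.135)) for u,v in((67,338),(240,455),(443,40),(600,122))])
P=cloud(T);z=P[...,2]
c=T["color"].astype(int).max(-1)
# bystanders near
for nm,u,v in(("block",262,248),("socket",148,196),("sprayer",117,157),("can",405,175)):
    print(nm,np.round(P[v,u],3))
# flange tilt: fit plane for end flange
for yaw,piv in((.052,np.array([.566,-.083])),):
    q=P[...,:2]-piv; cx=q[...,0]*np.cos(yaw)+q[...,1]*np.sin(yaw); cy=-q[...,0]*np.sin(yaw)+q[...,1]*np.cos(yaw)
    for lo,hi in((-20,25),(278,318)):
        m=(cx>-.06)&(cx<.06)&(cy>lo/1e3)&(cy<hi/1e3)&(c<75); print(lo,np.median(z[m]),m.sum())
    m=(cx>-.066)&(cx<-.054)&(cy>.2)&(cy<.26); print(np.median(z[m]))
E
```

```text
pivot dowel top z.149 [567.28454245 -81.85555238 149.        ]
flange corners top: FL-back,FL-front,R-back,R-front [array([617., 243., 154.]), array([483., 235., 154.]), array([ 634., -104.,  147.]), array([ 500., -110.,  147.])]
side: freeback, freefront [array([616., 242., 154.]), array([483., 238., 154.])]
headtop corners top: leftback, leftfront, rightback [array([700., 250., 135.]), array([550., 269., 135.]), array([ 635., -128.,  135.])]
head side: leftback, leftfront [array([696., 251., 135.]), array([547., 268., 135.]), array([ 633., -125.,  135.]), array([ 490., -110.,  135.])]
block [ 0.424 -0.03   0.036]
socket [0.588 0.309 0.011]
sprayer [0.676 0.37  0.132]
can [ 0.609 -0.428  0.135]
-20 0.14470318654631953 659
278 0.15291685157191867 619
0.14764362040703932
```

Emit:
{"api": "play_rows", "payload": {"rows": [[0.3, 0, 0, 0.3, -0.2, -0.7, 1], [0, 0, 0.6, 0.6, -0.5, -0.7, 1], [0, 0, 1, 1, -0.8, -0.7, 1]], "force": 30}}

```text
t: 0.48
tcp_pos: [0.3282, -0.4773, 0.3027]
orientation: [-3.12, -0.098, 0.003]
force: [0.4, 0.2, 0.1]
opening: 0.377
```

Emit:
{"api": "play_rows", "payload": {"rows": [[0, 0, 0.16, 0.5, -0.5, 0, 1], [0, 0, 0.32, 1, -1, 0, 1]]}}

```text
t: 0.72
tcp_pos: [0.4097, -0.3814, 0.303]
orientation: [-3.114, 0.146, 0.011]
force: [0.9, 0.2, -0.3]
opening: -0.0
```

Emit:
{"api": "play_rows", "payload": {"rows": [[0, 0, 0, 0.2, -0.5, 0, 1], [0, 0, 0, 0.4, -1, 0, 1]]}}

```text
t: 0.98
tcp_pos: [0.4585, -0.2852, 0.3046]
orientation: [-3.115, 0.14, 0.012]
force: [0.2, -0.1, 1.3]
opening: -0.001
```

Emit:
{"api": "play_rows", "payload": {"rows": [[0, 0, 0, 0, -0.5, 0, 1], [0, 0, 0, 0, -1, 0, 1]]}}

```text
t: 1.23
tcp_pos: [0.4669, -0.1857, 0.3069]
orientation: [-3.115, 0.14, 0.012]
force: [0.2, 0.1, -0.0]
opening: 0.001
```

Emit:
{"api": "play_rows", "payload": {"rows": [[0, 0, 0, 0, -0.5, 0, 1], [0, 0, 0, 0, -1, 0, 1]]}}

```text
t: 1.48
tcp_pos: [0.4757, -0.0864, 0.3094]
orientation: [-3.115, 0.141, 0.012]
force: [0.1, -0.2, -0.2]
opening: -0.001
```

Emit:
{"api": "play_rows", "payload": {"rows": [[-0.05, 0, 0, 0, -0.5, 0, 1], [-0.05, 0, 0, 0, -1, 0, 1]]}}

```text
t: 1.72
tcp_pos: [0.4847, 0.0136, 0.3118]
orientation: [3.137, -0.14, -0.014]
force: [0.9, 0.1, -0.3]
opening: -0.001
```

Emit:
{"api": "play_rows", "payload": {"rows": [[0, 0, 0, -0.2, -0.5, 0.2, 1], [0, 0, 0, -0.4, -1, 0.5, 1]]}}

```text
t: 1.98
tcp_pos: [0.4539, 0.1164, 0.262]
orientation: [3.138, -0.142, -0.009]
force: [0.8, 0.1, 1.0]
opening: -0.002
```

Emit:
{"api": "play_rows", "payload": {"rows": [[0, 0, 0, 0, -0.4, 0.3, 1], [0, 0, 0, 0, -0.5, 0.7, 1], [0, 0, 0, 0, -0.5, 0.7, 1]]}}

```text
t: 2.35
tcp_pos: [0.4552, 0.1643, 0.1895]
orientation: [3.134, -0.138, -0.024]
force: [-0.2, -0.0, -0.7]
opening: -0.0
```

```bash
python3 - <<'E'
from bench import *
import cv2,numpy as np
from scipy.spatial.transform import Rotation as Ro
from h import *
o=get_obs(); print(np.round(o["tcp_pos"],4),np.round(Ro.from_rotvec(o["orientation"]).as_matrix(),3).tolist(),o["force"])
d=get_image("side");cv2.imwrite("pics/s1.png",cv2.resize(d["color"][100:320,100:340,::-1],None,fx=2.5,fy=2.5))
E
```

```text
[0.4552 0.1643 0.1895] [[0.996, -0.088, -0.016], [-0.088, -0.996, -0.004], [-0.015, 0.005, -1.0]] [-0.18004841 -0.0012607  -0.66599774]
```

View pics/s1.png

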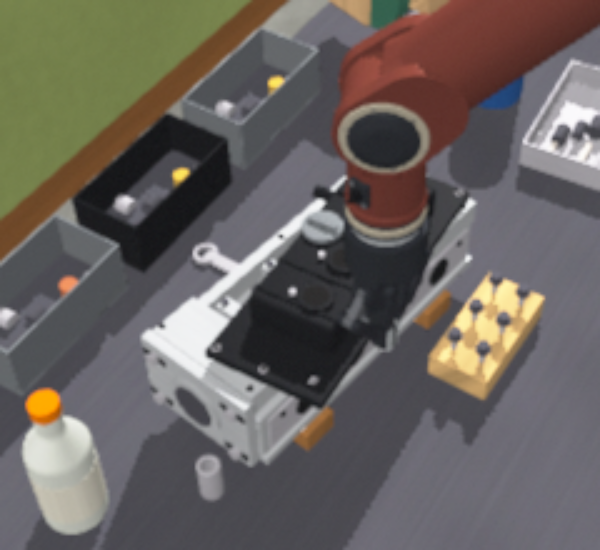

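The view shows the shut fingers just in front of the dome's left part, at about (385, 340), clear of everything. I'll go down and approach slowly.

Emit:
{"api": "play_rows", "payload": {"rows": [[0, 0, 0, 0, 0, 0.2, 1], [0, 0, 0, 0.1, 0, 0.2, 1], [0, 0, 0, 0.2, 0, 0.2, 1], [0, 0, 0, 0.2, 0, 0.2, 1]]}}

```text
t: 2.9
tcp_pos: [0.4796, 0.1621, 0.173]
orientation: [3.138, -0.145, -0.008]
force: [-0.3, -0.5, 0.1]
opening: 0.002
```

Emit:
{"api": "play_rows", "payload": {"rows": [[0, 0, 0, 0.03, 0, 0, 1], [0, 0, 0, 0.06, 0, 0, 1], [0, 0, 0, 0.09, 0, 0, 1], [0, 0, 0, 0.12, 0, 0, 1], [0, 0, 0, 0.12, 0, 0, 1]]}}

```text
t: 3.52
tcp_pos: [0.4897, 0.1614, 0.1717]
orientation: [3.137, -0.142, -0.013]
force: [0.2, 0.1, -0.2]
opening: -0.002
```

Emit:
{"api": "play_rows", "payload": {"rows": [[0, 0, 0, 0.02, 0, 0.01, 1], [0, 0, 0, 0.04, 0, 0.02, 1], [0, 0, 0, 0.06, 0, 0.03, 1], [0, 0, 0, 0.08, 0, 0.04, 1], [0, 0, 0, 0.1, 0, 0.04, 1]]}}

```text
t: 4.15
tcp_pos: [0.4991, 0.161, 0.1675]
orientation: [3.137, -0.141, -0.014]
force: [-1.6, 0.9, 0.6]
opening: 0.002
```

Emit:
{"api": "play_rows", "payload": {"rows": [[0, 0, 0, 0.02, 0, 0, 1], [0, 0, 0, 0.04, 0, 0, 1], [0, 0, 0, 0.06, 0, 0, 1], [0, 0, 0, 0.08, 0, 0, 1], [0, 0, 0, 0.1, 0, 0, 1]]}}

```text
t: 4.78
tcp_pos: [0.5095, 0.1597, 0.1676]
orientation: [3.137, -0.142, -0.013]
force: [-2.1, 2.0, 0.3]
opening: 0.0
```

Emit:
{"api": "play_rows", "payload": {"rows": [[0, 0, 0, 0.02, -0.006, 0, 1], [0, 0, 0, 0.04, -0.012, 0, 1], [0, 0, 0, 0.06, -0.018, 0, 1], [0, 0, 0, 0.08, -0.024, 0, 1], [0, 0, 0, 0.1, -0.03, 0, 1]]}}

```text
t: 5.4
tcp_pos: [0.5197, 0.1614, 0.1676]
orientation: [3.136, -0.142, -0.013]
force: [-3.2, 1.1, 1.6]
opening: 0.003
```

Emit:
{"api": "play_rows", "payload": {"rows": [[0, 0, 0, 0.02, -0.006, 0, 1], [0, 0, 0, 0.04, -0.01, 0, 1], [0, 0, 0, 0.06, -0.015, 0, 1]]}}

```text
t: 5.78
tcp_pos: [0.5257, 0.1624, 0.1676]
orientation: [3.136, -0.142, -0.013]
force: [-3.6, -0.9, 2.3]
opening: 0.002
```

Emit:
{"api": "play_rows", "payload": {"rows": [[0, 0, 0, 0.01, -0.002, 0, 1], [0, 0, 0, 0.02, -0.004, 0, 1], [0, 0, 0, 0.03, -0.006, 0, 1]]}}

```text
t: 6.15
tcp_pos: [0.5287, 0.163, 0.1675]
orientation: [3.137, -0.142, -0.013]
force: [-3.3, -0.1, 2.2]
opening: -0.001
```

Emit:
{"api": "play_rows", "payload": {"rows": [[0, 0, 0, 0.01, -0.002, 0, 1], [0, 0, 0, 0.02, -0.004, 0, 1]]}}

```text
t: 6.4
tcp_pos: [0.5308, 0.1634, 0.1675]
orientation: [3.137, -0.142, -0.013]
force: [-3.5, -1.0, 3.7]
opening: 0.0
```

```bash
python3 - <<'E'
from bench import *
import cv2
from h import *
for n in("top","side"):
    d=get_image(n); np.savez(f"pics/{n}2.npz",**d); cv2.imwrite(f"pics/{n}2.png",cv2.resize(d["color"][130:290,120:320,::-1],None,fx=4,fy=3.7))
E
```

```text
(no output)
```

View pics/side2.png

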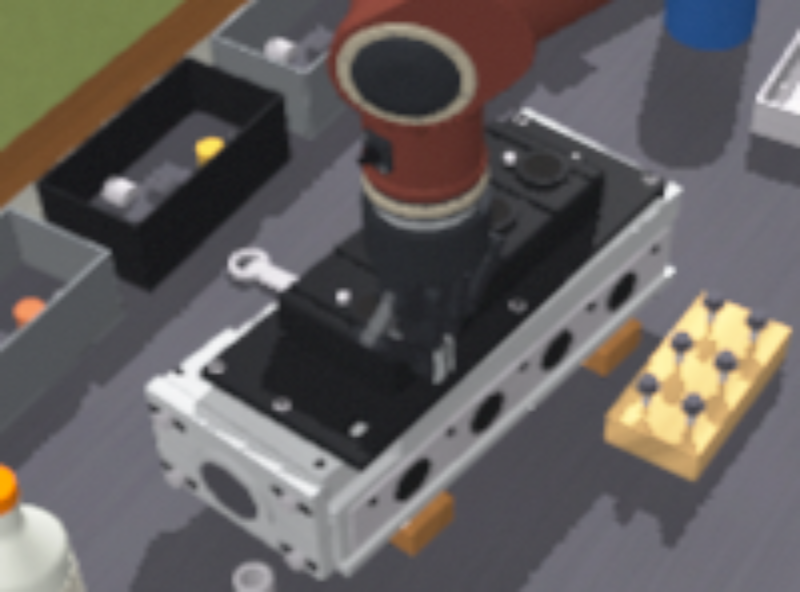

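View pics/top2.png

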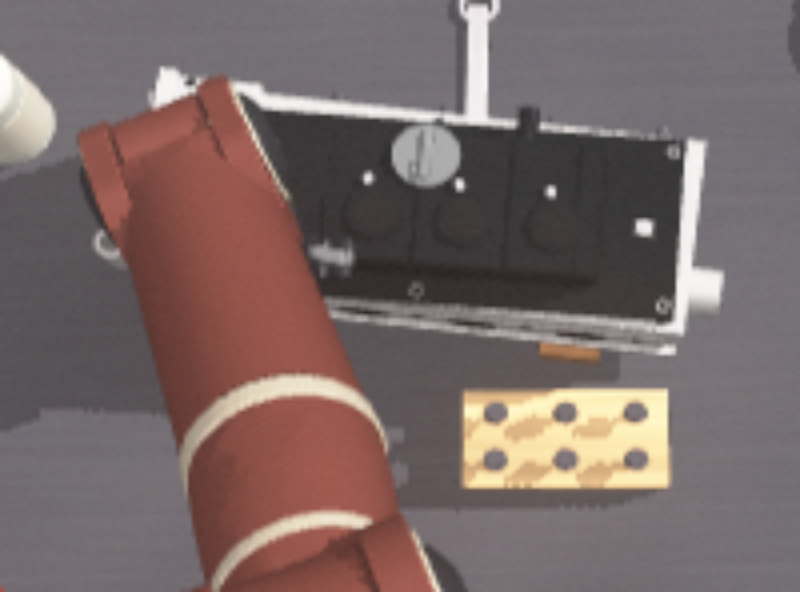

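The cover now looks nearly square, its free end at about (365, 465) in the side crop, with the slot showing light at (358, 430). I'll measure its height and yaw.

```bash
cat > m.py <<'E'
from h import *
def meas(d):
    P=cloud(d); c=d["color"].astype(int); v=c.max(-1); z=P[...,2]
    roi=(P[...,0]>.44)&(P[...,0]<.72)&(P[...,1]>-.14)&(P[...,1]<.262)&(v<75)&(z>.138)&(z<.163)
    Q=P[roi]; r=cv2.minAreaRect(Q[:,:2].astype(np.float32)*1000)
    print("rect",np.round(r[0],1),np.round(r[1],1),r[2])
    # local search of free end: yaw by farthest edge
    b=cv2.boxPoints(r); print(np.round(b).tolist())
    yaw=np.radians(r[2] if r[2]<45 else r[2]-90)
    piv=np.array([.5665,-.083]); q=P[...,:2]-piv
    cx=q[...,0]*np.cos(yaw)+q[...,1]*np.sin(yaw); cy=-q[...,0]*np.sin(yaw)+q[...,1]*np.cos(yaw)
    for lo,hi in((-18,20),(280,315)):
        m=(np.abs(cx)<.06)&(cy>lo/1e3)&(cy<hi/1e3)&(v<75)&(z>.13)&(z<.17)
        print("yaw",round(yaw,4),lo,"z mean/med",np.round([z[m].mean(),np.median(z[m])],4),m.sum())
    return yaw
E
python3 - <<'E'
from m import *
for n in("side0","side2"): print(n); meas(dict(np.load(f"pics/{n}.npz")))
E
```

```text
side0
rect [558.   66.6] [136.2 353.1] 3.054427146911621
[[481.0, 239.0], [499.0, -113.0], [635.0, -106.0], [617.0, 247.0]]
yaw 0.0533 -18 z mean/med [0.1444 0.1443] 144
yaw 0.0533 280 z mean/med [0.1528 0.1529] 487
side2
rect [580.5  67.6] [349.6 136.8] 84.80803680419922
[[497.0, -100.0], [633.0, -113.0], [664.0, 235.0], [528.0, 248.0]]
yaw -0.0906 -18 z mean/med [0.1449 0.1452] 136
yaw -0.0906 280 z mean/med [0.1529 0.153 ] 473
```

Emit:
{"api": "play_rows", "payload": {"rows": [[0, 0, 0, 0.01, -0.002, 0, 1], [0, 0, 0, 0.02, -0.004, 0, 1]]}}

```text
t: 6.75
tcp_pos: [0.5328, 0.1636, 0.1674]
orientation: [3.137, -0.142, -0.013]
force: [-3.8, -0.2, 3.4]
opening: -0.002
```

Emit:
{"api": "play_rows", "payload": {"rows": [[0, 0, 0, 0.01, -0.002, 0, 1], [0, 0, 0, 0.02, -0.004, 0, 1]]}}

```text
t: 7.0
tcp_pos: [0.5348, 0.1639, 0.1674]
orientation: [3.137, -0.142, -0.013]
force: [-4.1, 0.2, 3.5]
opening: 0.0
```

Emit:
{"api": "play_rows", "payload": {"rows": [[0, 0, 0, 0.01, -0.002, 0, 1], [0, 0, 0, 0.02, -0.004, 0, 1]]}}

```text
t: 7.25
tcp_pos: [0.5369, 0.164, 0.1674]
orientation: [3.137, -0.142, -0.013]
force: [-4.2, 0.9, 3.1]
opening: -0.001
```

Emit:
{"api": "play_rows", "payload": {"rows": [[0, 0, 0, 0.01, -0.002, 0, 1], [0, 0, 0, 0.02, -0.004, 0, 1]]}}

```text
t: 7.5
tcp_pos: [0.5389, 0.1642, 0.1674]
orientation: [3.137, -0.142, -0.013]
force: [-4.5, 1.5, 3.2]
opening: 0.002
```

```bash
python3 - <<'E'
from bench import *
from m import *
meas(get_image("side"))
E
```

```text
rect [586.1  66.1] [351.2 139.4] 82.66580963134766
[[495.0, -99.0], [633.0, -117.0], [678.0, 231.0], [539.0, 249.0]]
yaw -0.128 -18 z mean/med [0.1446 0.1445] 135
yaw -0.128 280 z mean/med [0.1525 0.1528] 486
```

Emit:
{"api": "play_rows", "payload": {"rows": [[0, 0, 0, 0.01, -0.002, 0, 1], [0, 0, 0, 0.02, -0.004, 0, 1]]}}

```text
t: 7.8
tcp_pos: [0.5409, 0.1643, 0.1673]
orientation: [3.137, -0.142, -0.013]
force: [-4.7, 1.2, 3.2]
opening: -0.004
```

Emit:
{"api": "play_rows", "payload": {"rows": [[0, 0, 0, 0.01, -0.001, 0, 1], [0, 0, 0, 0.02, -0.002, 0, 1]]}}

```text
t: 8.05
tcp_pos: [0.5431, 0.1644, 0.1673]
orientation: [3.137, -0.142, -0.012]
force: [-2.7, 1.3, 3.8]
opening: 0.002
```

```bash
python3 - <<'E'
from bench import *
from m import *
meas(get_image("side"))
E
```

```text
rect [586.1  66.8] [349.8 138.9] 80.60482788085938
[[489.0, -94.0], [626.0, -117.0], [683.0, 228.0], [546.0, 251.0]]
yaw -0.164 -18 z mean/med [0.1447 0.1447] 141
yaw -0.164 280 z mean/med [0.1524 0.1525] 465
```

Emit:
{"api": "play_rows", "payload": {"rows": [[0, 0, 0, 0.01, -0.001, 0, 1]]}}

```text
t: 8.22
tcp_pos: [0.544, 0.1644, 0.1673]
orientation: [3.137, -0.142, -0.012]
force: [-3.3, 1.1, 4.0]
opening: -0.0
```

Emit:
{"api": "play_rows", "payload": {"rows": [[0, 0, 0, 0.01, -0.001, 0, 1]]}}

```text
t: 8.35
tcp_pos: [0.5451, 0.1645, 0.1673]
orientation: [3.137, -0.142, -0.012]
force: [-2.6, 0.9, 2.2]
opening: 0.004
```

Emit:
{"api": "play_rows", "payload": {"rows": [[0, 0, 0, 0.01, -0.001, 0, 1]]}}

```text
t: 8.48
tcp_pos: [0.546, 0.1645, 0.1672]
orientation: [3.137, -0.142, -0.013]
force: [-3.5, 1.3, 2.0]
opening: -0.001
```

```bash
python3 - <<'E'
from bench import *
from m import *
d=get_image("side");meas(d)
cv2.imwrite("pics/s4.png",cv2.resize(d["color"][150:290,140:310,::-1],None,fx=4,fy=4,interpolation=cv2.INTER_CUBIC))
E
```

```text
rect [589.6  66.9] [347.8 139. ] 80.51827239990234
[[492.0, -93.0], [629.0, -116.0], [687.0, 227.0], [550.0, 250.0]]
yaw -0.1655 -18 z mean/med [0.145 0.145] 145
yaw -0.1655 280 z mean/med [0.1524 0.1524] 460
```

View pics/s4.png

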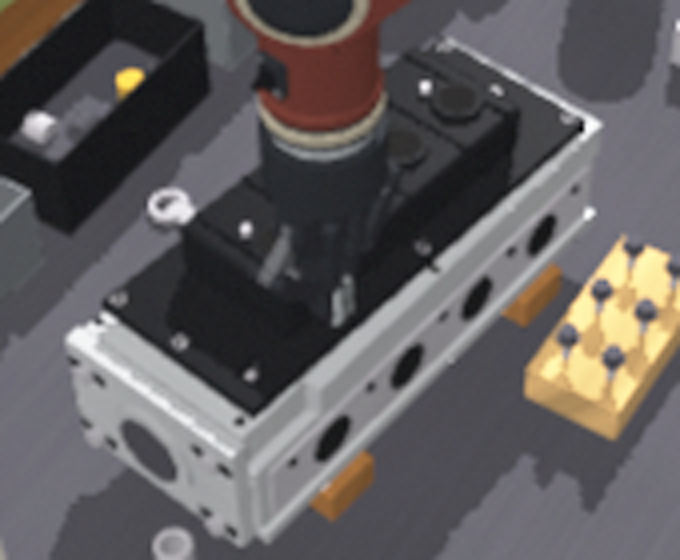

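Emit:
{"api": "play_rows", "payload": {"rows": [[0, 0, 0, 0.01, -0.001, 0, 1]]}}

```text
t: 8.65
tcp_pos: [0.547, 0.1645, 0.1671]
orientation: [3.137, -0.142, -0.013]
force: [-2.3, 1.2, 1.1]
opening: 0.002
```

Emit:
{"api": "play_rows", "payload": {"rows": [[0, 0, 0, 0.01, -0.001, 0, 1]]}}

```text
t: 8.78
tcp_pos: [0.5486, 0.1641, 0.1671]
orientation: [3.137, -0.143, -0.011]
force: [-2.0, 0.3, -0.6]
opening: 0.0
```

```bash
python3 - <<'E'
from bench import *
from m import *
d=get_image("side");meas(d)
E
```

```text
rect [591.6  65.9] [350.  138.6] 80.29621124267578
[[494.0, -95.0], [630.0, -118.0], [689.0, 227.0], [553.0, 250.0]]
yaw -0.1694 -18 z mean/med [0.145  0.1449] 183
yaw -0.1694 280 z mean/med [0.1479 0.1479] 466
```

The free end dropped from 0.1524 to 0.1479, so the slot is over the dowel and resting on the seal. I'll stop pushing, back off and lift away.

Emit:
{"api": "play_rows", "payload": {"rows": [[0, 0, 0, 0, 0, 0, 1], [0, 0, 0, -0.05, 0, 0, 1], [0, 0, 0, -0.15, 0, 0, 1], [0, 0, 0, -0.2, 0, -0.3, 1], [0, 0, 0, -0.2, 0, -0.8, 1], [0, 0, 0, -0.2, 0, -0.8, 1]]}}

```text
t: 9.57
tcp_pos: [0.5308, 0.1672, 0.2518]
orientation: [-3.137, 0.142, -0.002]
force: [0.2, -0.1, -0.4]
opening: -0.001
```

```bash
python3 - <<'E'
from bench import *
from m import *
d=get_image("side");yaw=meas(d)
cv2.imwrite("pics/s5.png",cv2.resize(d["color"][150:290,140:310,::-1],None,fx=4,fy=4,interpolation=cv2.INTER_CUBIC))
for yaw in(-.15,-.165):
  c,s=np.cos(yaw),np.sin(yaw)
  for l in((-45,300),(-40,300)): print(yaw,l,566.5+c*l[0]-s*l[1],-83+s*l[0]+c*l[1])
  X=[.5665+(c*-.045-s*.3),-.083+(s*-.045+c*.3),.149]; u,v=proj(d,X); print("slot px in crop",(u-140+.5)*4,(v-150+.5)*4)
print(get_obs()["tcp_pos"],get_obs()["force"])
E
```

```text
rect [591.8  66.1] [351.  138.5] 80.28361511230469
[[494.0, -95.0], [630.0, -119.0], [690.0, 227.0], [553.0, 251.0]]
yaw -0.1696 -18 z mean/med [0.1441 0.144 ] 180
yaw -0.1696 280 z mean/med [0.1484 0.1485] 466
-0.15 (-45, 300) 566.8367412349578 220.35603934212463
-0.15 (-40, 300) 571.7805966246381 219.60884867975665
slot px in crop 255.85624362328406 376.2288971024685
-0.165 (-45, 300) 571.3868733065586 220.31686149847593
-0.165 (-40, 300) 576.3189650832904 219.49559984352354
slot px in crop 249.96816898801956 373.1994308266603
[0.52928191 0.1665304  0.24944842] [-0.20705322 -0.38513603 -0.41063111]
```

View pics/s5.png

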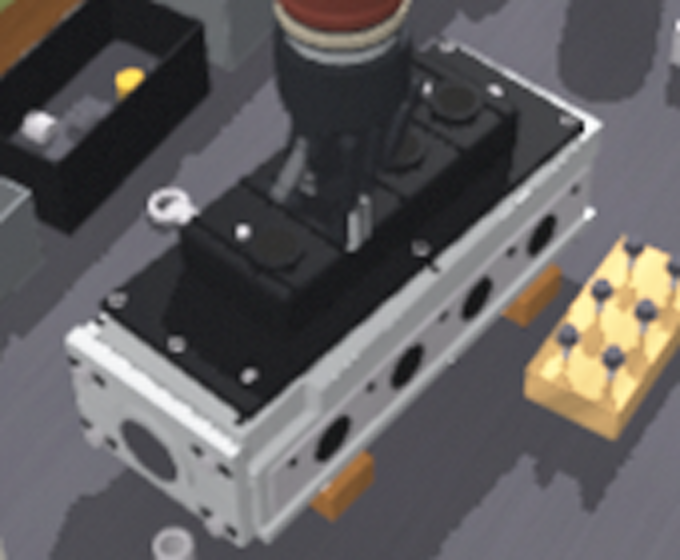

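Emit:
{"api": "play_rows", "payload": {"rows": [[0, 0, 0, 0.2, -0.3, 0, 1], [0, 0, 0, 0.37, -0.57, 0, 1], [0, 0, 0, 0.37, -0.57, 0.4, 1], [0, 0, 0, 0.37, -0.57, 0.75, 1], [0, 0, 0, 0.37, -0.57, 0.85, 1], [0, 0, 0, 0.37, -0.57, 0.85, 1]]}}

```text
t: 10.38
tcp_pos: [0.5695, 0.2193, 0.1614]
orientation: [3.136, -0.142, -0.015]
force: [0.3, -0.1, 0.9]
opening: -0.004
```

```bash
python3 - <<'E'
from bench import *
from m import *
d=get_image("side")
cv2.imwrite("pics/s6.png",cv2.resize(d["color"][150:290,140:310,::-1],None,fx=4,fy=4,interpolation=cv2.INTER_CUBIC))
print(get_obs()["tcp_pos"],get_obs()["force"])
E
```

```text
[0.57031323 0.21974106 0.16261391] [-0.60814697  0.37359226  0.74883105]
```

View pics/s6.png

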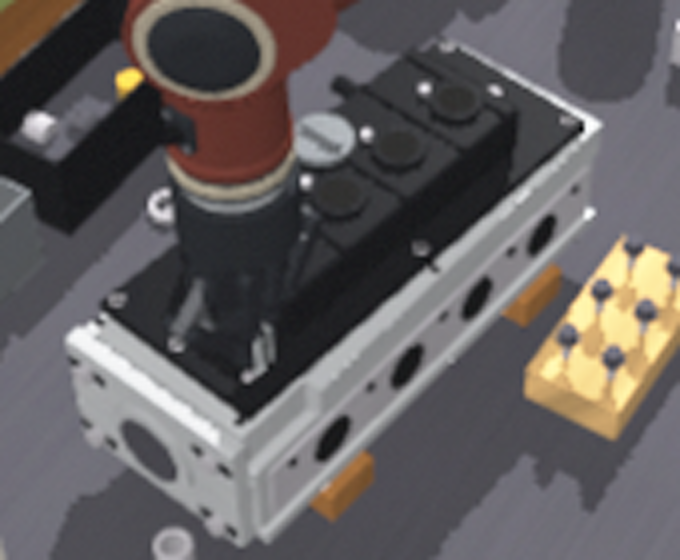

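The fingers stand right over the slot, at about (255, 375). I'll go down gently.

Emit:
{"api": "play_rows", "payload": {"rows": [[0, 0, 0, 0, 0, 0.03, 1], [0, 0, 0, 0, 0, 0.06, 1], [0, 0, 0, 0, 0, 0.09, 1], [0, 0, 0, 0, 0, 0.1, 1]]}}

```text
t: 10.92
tcp_pos: [0.5698, 0.2195, 0.1519]
orientation: [3.137, -0.142, -0.013]
force: [0.7, 0.2, -0.6]
opening: 0.0
```

Emit:
{"api": "play_rows", "payload": {"rows": [[0, 0, 0, 0, 0, 0.01, 1], [0, 0, 0, 0, 0, 0.02, 1]]}}

```text
t: 11.18
tcp_pos: [0.5699, 0.2196, 0.15]
orientation: [3.137, -0.142, -0.013]
force: [-0.1, 0.2, -0.5]
opening: 0.002
```

Emit:
{"api": "play_rows", "payload": {"rows": [[0, 0, 0, 0, 0, 0.005, 1], [0, 0, 0, 0, 0, 0.01, 1]]}}

```text
t: 11.42
tcp_pos: [0.5699, 0.2197, 0.1496]
orientation: [3.137, -0.142, -0.012]
force: [-0.4, -0.0, 4.8]
opening: 0.002
```

Emit:
{"api": "play_rows", "payload": {"rows": [[0, 0, 0, 0, 0, 0.003, 1], [0, 0, 0, 0, 0, 0.005, 1]]}}

```text
t: 11.68
tcp_pos: [0.5699, 0.2196, 0.1495]
orientation: [3.137, -0.142, -0.012]
force: [-1.1, -1.0, 6.0]
opening: 0.002
```

Emit:
{"api": "play_rows", "payload": {"rows": [[0, 0, 0, 0, 0, 0.003, 1], [0, 0, 0, 0, 0, 0.006, 1]]}}

```text
t: 11.92
tcp_pos: [0.5699, 0.2196, 0.149]
orientation: [3.137, -0.142, -0.012]
force: [-2.1, -1.7, 6.3]
opening: 0.003
```

Emit:
{"api": "play_rows", "payload": {"rows": [[0, 0, 0, 0, 0, 0.005, 1], [0, 0, 0, 0, 0, 0.01, 1]]}}

```text
t: 12.18
tcp_pos: [0.5699, 0.2197, 0.148]
orientation: [3.137, -0.142, -0.012]
force: [-1.3, 0.0, 4.9]
opening: 0.002
```

Emit:
{"api": "play_rows", "payload": {"rows": [[0, 0, 0, 0, 0, 0.005, 1], [0, 0, 0, 0, 0, 0.01, 1]]}}

```text
t: 12.42
tcp_pos: [0.5699, 0.2197, 0.147]
orientation: [3.137, -0.142, -0.012]
force: [-2.1, 0.0, 6.6]
opening: -0.001
```

Emit:
{"api": "play_rows", "payload": {"rows": [[0, 0, 0, 0, 0, 0.005, 1], [0, 0, 0, 0, 0, 0.01, 1]]}}

```text
t: 12.68
tcp_pos: [0.5699, 0.2197, 0.146]
orientation: [3.137, -0.142, -0.012]
force: [-1.9, -0.7, 5.3]
opening: -0.001
```

The seal is sliding down under about 6 N. I'll carry on until it stops.

Emit:
{"api": "play_rows", "payload": {"rows": [[0, 0, 0, 0, 0, 0.005, 1], [0, 0, 0, 0, 0, 0.008, 1]]}}

```text
t: 12.92
tcp_pos: [0.5699, 0.2198, 0.1452]
orientation: [3.137, -0.142, -0.012]
force: [-2.1, -0.7, 6.8]
opening: -0.001
```

Emit:
{"api": "play_rows", "payload": {"rows": [[0, 0, 0, 0, 0, 0.003, 1], [0, 0, 0, 0, 0, 0.005, 1]]}}

```text
t: 13.18
tcp_pos: [0.57, 0.2198, 0.1451]
orientation: [3.137, -0.142, -0.011]
force: [-2.0, -0.9, 8.1]
opening: 0.0
```

Emit:
{"api": "play_rows", "payload": {"rows": [[0, 0, 0, 0, 0, 0.002, 1], [0, 0, 0, 0, 0, 0.004, 1]]}}

```text
t: 13.42
tcp_pos: [0.5699, 0.2198, 0.1451]
orientation: [3.137, -0.142, -0.011]
force: [-3.2, -1.7, 10.5]
opening: 0.003
```

Emit:
{"api": "play_rows", "payload": {"rows": [[0, 0, 0, 0, 0, 0.004, 1], [0, 0, 0, 0, 0, 0.007, 1], [0, 0, 0, 0, 0, 0.007, 1]]}}

```text
t: 13.8
tcp_pos: [0.57, 0.2198, 0.145]
orientation: [3.137, -0.142, -0.011]
force: [-3.1, -1.8, 11.8]
opening: -0.001
```

```bash
python3 - <<'E'
from bench import *
from m import *
meas(get_image("side")); print(get_obs()["force"],get_obs()["tcp_pos"])
E
```

```text
rect [591.4  66.4] [350.2 138.6] 80.36432647705078
[[494.0, -95.0], [630.0, -118.0], [689.0, 227.0], [552.0, 251.0]]
yaw -0.1682 -18 z mean/med [0.1443 0.1442] 193
yaw -0.1682 280 z mean/med [0.1455 0.1443] 224
[-3.78586559 -2.05200947 14.01143232] [0.56994383 0.2198122  0.14502152]
```

The cover bottomed at 0.145 with 14 N on it, and both ends read the same height. I'll lift straight up and check.

Emit:
{"api": "play_rows", "payload": {"rows": [[0, 0, 0, 0, 0, -0.03, 1], [0, 0, 0, 0, 0, -0.2, 1], [0, 0, 0, 0, 0, -0.6, 1], [0, 0, 0, 0, 0, -1, 1], [0, 0, 0, 0, 0, -1, 1]]}}

```text
t: 14.48
tcp_pos: [0.573, 0.2208, 0.2471]
orientation: [-3.136, 0.142, -0.001]
force: [1.0, -0.4, -0.4]
opening: 0.005
```

```bash
python3 - <<'E'
from bench import *
from m import *
d=get_image("side");meas(d); print(get_obs()["force"],get_obs()["tcp_pos"])
cv2.imwrite("pics/s8.png",cv2.resize(d["color"][100:330,80:380,::-1],None,fx=2.5,fy=2.5))
E
```

```text
rect [591.6  65.6] [349.8 138.9] 80.18155670166016
[[493.0, -95.0], [630.0, -119.0], [690.0, 226.0], [553.0, 250.0]]
yaw -0.1714 -18 z mean/med [0.1443 0.1446] 190
yaw -0.1714 280 z mean/med [0.144  0.1439] 459
[-0.60900324 -0.46265625 -0.72855589] [0.57156074 0.22011084 0.24470787]
```

View pics/s8.png

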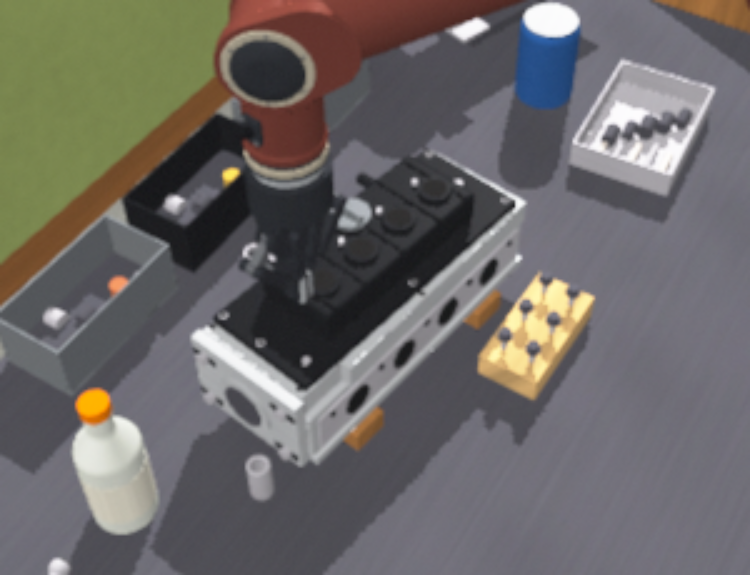

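The cover lies flat, its free end reading 0.144 after release and its pivot end 0.1445. The robot is clear at z 0.245, and the block, socket, sprayer and can look undisturbed.

```bash
python3 -c "
from bench import *
print(finish_job())"
```

```text
the job is handed in; nothing more can be done
None
```

The cover is fitted and the job is handed in, at about 14.5 s of the 64 s allowed; no verdict was reported.

**Swing:** I pushed the side of the dome near its free end with the shut fingers. The readings were about 2–5 N sideways, 6 N at most in all. The slot dropped over the short dowel when the free end's flange top fell from 0.1524 to 0.148 m.

**Press:** I pressed straight down over the slot. The seal slid at about 5–7 N, and the cover bottomed with the fingertip at 0.145 m. I held it at up to about 14 N (about 14.7 N with the sideways part), then lifted clear.

**Last checks:**
- **Flatness:** after release the flange top read 0.144 m at the free end and 0.1445 m at the pivot end. Both are flat on the head within camera error.
- **Contact:** the tool stands at z 0.245 m, touching nothing.
- **Bystanders:** those in the last side view (bolt block, socket, sprayer, oil can, parts tray, and the spanner partly) looked unmoved. I did not measure this, and the screwdriver was outside that view. No contact was felt on the way.

**What disagreed:**
- **Head angle:** the short edges gave about -0.12 rad and the long edge about -0.17 rad.
- **Cover angle:** the final camera reading was about -0.17 rad, while the tool's travel suggested about -0.15 rad.
- **What that leaves:** taking the short-edge value, the fitted slot lies about 8–14 mm from the dowel's mean place, so the 15 mm limit is met only narrowly in the worst case. The slot dropping over the dowel and the cover then sitting flat suggest it is in the right place.

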